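# Clear the slideway, hang the swarf pot, click the drill carriage home

## Robot

A 6-joint arm with a two-finger parallel gripper is mounted at the origin on the work surface. World frame = base frame: x ahead of the robot, y to its left, z up, the work surface at z = 0. Lengths are in mm, angles in rad, forces in N, time in s.
With the tool pointing down it reaches from about 275 to 1000 mm from the base axis. Payload 8.4 kg.
Tool frame: the origin (TCP) lies midway between the tips of the shut fingers; the grasp point (between the pads) lies 19 mm behind it; z points along the fingers, y is the line along which they close (so a half turn about z gives the same grasp; the last joint's range is limited). The gripper opens to 85 mm and grips with 20 to 120 N. Pads are 22 mm wide; open, the fingers measure 114 mm over their backs; the gripper's body (76 mm by 85 mm) begins 54 mm behind the grasp point. The pads swing forward as they close: fully open they stand 13 mm farther back than shut.
Start: joints at [1.226, 0.353, 1.633, -0, 1.155, -0.002], TCP at [210.077, 588.639, 231.281] pointing down, gripper open.
Joint ranges: [-2.63, 2.63], [-0.92, 2.1], [0.06, 2.66], [-1.3, 4.44], [0, 2.69], [-3.02, 3.02]. Speed limits (rad/s): [2.22, 2.22, 2.79, 3.14, 3.14, 3.14].

## Interface

Orientations are given as [roll, pitch, yaw] about the fixed x, y, z axes, in that order (R = Rz(yaw) Ry(pitch) Rx(roll)).
In Python, from rig import r, cams gives the robot as it stands. The module is installed in compiled form; this text tells all that it offers.
- The arm moves only by the tool send_rows, never from a script. Its argument "targets" is one flat list of numbers, 7 for each row, row after row: the shift along the tool's x, y, z in m, then the turn, a rotation vector about the tool's x, y, z in rad, then the opening, from -1 (shut) to 1 (fully open). In form: [tx, ty, tz, wx, wy, wz, fingers, tx, ty, tz, wx, wy, wz, fingers, ...]. A call has 1 to 12 rows; each row is the pose to reach, as a shift and turn from the pose commanded when the call began, along the tool's axes at that moment; what a row does not reach only later rows make up. A row lasts 1/12 s, in which the tool goes at most 41.7 mm and 7.16 degrees, less where a joint would pass 70% of its speed; a pose out of reach is approached as far as the arm can. A call with a gripper value outside its range is refused whole. The fingers move at their own pace and stop on an object; "grip_force" is the grip in N (left out, the last holds). Time passes only in rows, so rows that repeat a pose let the fingers close. It gives the time, the measured TCP pose, the force, the opening and the grip force at its end, in the units of the state.
- r.sense(): the state, without advancing time (a new reading comes with each control period).
- cams.grab_frame(name): name is "side" or "top" or "wrist"; returns a dict with "color" (400x640x3 uint8, blue, green, red), "fx", "fy", "cx", "cy" (pixels), "k1" (the pictures are not rectified: a ray, as slopes to the right and down, at radius r is drawn at 1 + k1 r^2 times it, then the intrinsics apply), "xyz" and "attitude" of the camera in the world. Camera axes: x right, y down, z forward; pixel columns grow to the right and rows downward; lengths in mm; the calibration is good to about 2 mm. A picture is of the moment at which its call begins. There is no depth.
- r.sign_off(): hands the job in; it is judged then, once.
The state is a dict: "clock": time; "qpos": joint angles; "qvel": joint speeds; "joint_efforts": joint torques, N m; "eef_pos": TCP position; "tcp_rot": TCP orientation; "contact_force": force on the tool from outside, world axes, zero at the start; "wrist_torque": the same for the moment, N m; "opening": opening from 0.0 (shut) to 1.0 (fully open); "grasp_force": force on a finger pad.
Only numpy, scipy, OpenCV 4.12 (cv2) and the standard library are available. Lean on these libraries where they do the work, as an engineer would, in place of code of your own. Each camera call takes 0.05 s, during which the arm holds its last target. There are 200 camera calls.

## Task

Someone left the swarf pot standing on the slideway of the drill jig. Hang it by its handle on the empty hook (the other hook stand already carries a pot) and let go of it; then push the jig's carriage along the slideway towards the drill bush, over its spring detent, until it sits fully home against its stop and stays there by itself. Leave the pot hanging still, and leave the bottle, oil can, grease can and other loose things on the bench where they are.

Things in the scene. Friction and masses are not known exactly. Their poses are not given: they have to be found in the camera images.
- jig: Fixed steel drill jig, 130 mm (x) by 360 mm (y); origin under its centre on the table, z up. Deck top at z = 25 mm; guide rails along y, inner faces at x = -46 and 46 mm, tops at z = 37 mm. The carriage slides to the jig's +y. Grey end block at y 90 to 140 mm, top z = 90 mm. Low stop bar at y -180 to -168 mm, z up to 37 mm.
- carriage (a joint): Travel of the carriage to jig +y, m: 0 = fully out (its centre at jig y = -120 mm), 0.150 = home at its stop (centre at y = +30 mm). Detent ridge meets the plunger at 0.136; past the crest at 0.144 the spring draws it to 0.150. Friction 2 N; about 16 N to pass the detent. Steel block 80 mm long, 116 mm wide; the dark workpiece on it tops out 57 mm above the table.
- bush (a point): Top of the upright brass drill bush (22 mm diameter) at jig x = 0, y = 78 mm, 110 mm above the table; it sits in a steel arm 60 mm wide, from the end block back to jig y = 65 mm, z 90 to 106 mm. Axes as the jig's.
- plunger_box (a point): Top centre of the brass housing of the detent's spring plunger, fixed beside the slideway at jig x = 98 mm, y = 54 mm, 56 mm above the table; 50 x 30 mm in plan. Its ball nose rides over a ridge on the carriage's +x edge. Axes as the jig's.
- push_tab (a point): Top centre of the upright dark push tab near the rear (-y) of the carriage, 107 mm above the table. The tab is a plate 50 mm wide (jig x), 10 mm thick (jig y), standing 50 mm proud of the workpiece's top; its middle is 30 mm behind (-y) the carriage centre. Axes as the jig's. Its rear face is open for pushing.
- pot: Loose swarf pot: open aluminium pot, 72 mm diameter, 60 mm high, about 0.25 kg, with a rigid handle; origin under its centre, z up. Starts on the jig's deck (25 mm up) ahead of the carriage. Two dark straps (16 x 4 mm) at y = -38, 38 mm carry a black grip bar along y: 14 mm thick (x), 26 mm tall (z 105 to 131 mm), 73 mm between the straps. Rim to grip: 45 mm open.
- grip_under (a point): Point on the pot: the middle of the underside of the grip bar, 105 mm above the pot's origin; axes as the pot's.
- hook_free: Fixed hook stand with the empty hook; origin at the centre of its post's foot on the table, z up. Base plate 110 x 100 x 12 mm, post 16 mm diameter, 245 mm tall. The hook is a steel rod of 8 mm diameter pointing to the stand's -x.
- saddle (a point): Top of the rod at the low level part of the empty hook, where the grip bar shall rest: 92 mm in front (-x) of the post, 220 mm high. Axes as the stand's. Level from 7 mm behind (+x) to 26 mm in front (-x) of it; then the rod turns up, its tip 42 mm in front topping out 12 mm higher. Behind, the rod rises to 24 mm higher at the post.
- hook_used: The same stand with another pot of the same size fixed on its hook; same origin and axes. Its pot hangs 92 mm in front (-x) of the post, underside 115 mm high. The two stands may stand either way round.
- bottle: Bystander: pale plastic bottle, 56 mm diameter, 170 mm tall, upright between the two hook stands; origin at the centre of its underside.
- grease: Bystander: steel grease can, 70 mm diameter, 75 mm tall; origin at the centre of its underside.
- offcut: Bystander: dark steel offcut, 90 x 50 x 25 mm; origin at the centre of its underside.
- brush: Bystander: chip brush lying flat, handle to its -x, about 200 mm long.
- spanner: Bystander: steel spanner lying flat, handle to its -x, about 180 mm long.
- oilcan: Bystander: steel oil can with an upright thin spout, 60 mm diameter, 150 mm tall, on the table close to the jig's robot side; origin at the centre of its underside.
- vblock: Bystander: small dark steel V-block, 40 x 50 x 40 mm, on the table close to the jig's far side; origin at the centre of its underside.
Not all that is in view belongs to the job. Leave any green look-alike of the pot alone.

How it is judged (in metres and radians):
On the way, in this order (a step that is already met when the one before it is completed fails the run):
1. the pot hangs by its handle on the empty hook, let go (x of grip_under in the frame of saddle between -0.03 and 0.045 m and y of grip_under in the frame of saddle between -0.034 and 0.034 m and z of grip_under in the frame of saddle between -0.012 and 0.03 m and angle between pot's own z axis and vertical below 0.45 rad and contact force between pot and hook_free above 0.5 N and contact force between pot and the fingers below 0.1 N), for 0.3 s.
2. the carriage is home past its detent (value of joint carriage above 0.147 m), for 0.2 s.
At the end, for the whole second after the job is handed in: Pot let go, still, hanging on the empty hook: grip underside -30 to 45 mm along the hook, within 34 mm sideways and -12 to 30 mm in height of the saddle, touching the hook, tilted under 26 degrees; carriage at rest past its detent (travel over 147 of 150 mm) (all of step 1 and linear speed of pot below 0.05 m/s and value of joint carriage above 0.147 m and velocity of joint carriage between -0.01 and 0.01 m/s).
It fails at once if the bottle, grease can, offcut, brush, spanner, oil can or V-block is shoved more than 40 mm (distance of any of bottle, grease, offcut, brush, spanner, oilcan, vblock from where it was at the start of the episode above 0.04 m).
It fails at once if the bottle or the oil can is tipped over (angle between any of bottle, oilcan's own z axis and vertical above 0.5 rad).
It also fails if it takes over 54 s, if anything falls off the work surface, if the arm or the gripper's body presses on something with over 40 N, if the wrist force passes 120 N, or if a joint passes its speed limit or range.

## Working session

There is one attempt and no reset: what is moved stays moved. The work goes in short steps, Python scripts to look and compute and a tool call to move; the robot and the scene stay as the last step left them, time stands still between calls to the robot, and variables do not carry over. Pictures are saved under pics/ and viewed, at most 10 in all, crops included, and the job is handed in when it is done.

Besides the shell and the picture viewer there is one more tool, called after ">>>" by a JSON object that holds its "api" and its "payload". send_rows: Moves the arm, as the interface text tells. Its arguments: {"type":"object","properties":{"targets":{"type":"array"},"grip_force":{"type":"number"}},"required":["targets"]}

```bash
mkdir -p pics
python3 - <<'E'
from rig import r,cams
import cv2
print(r.sense())
for n in("top","side"):
    f=cams.grab_frame(n); cv2.imwrite(f"pics/{n}0.png",f["color"]); print(n,{k:v for k,v in f.items() if k!="color"})
E
```

```text
{'clock': 0.0, 'qpos': array([ 1.22557639e+00,  3.53633077e-01,  1.63414398e+00, -2.90216526e-05,
        1.15520316e+00, -2.42442379e-03]), 'qvel': array([-0.00022727, -0.0004339 , -0.00016922,  0.0004009 , -0.00058047,
        0.0020086 ]), 'joint_efforts': array([ 1.95405759e-03, -6.05253553e+01, -3.42065227e+01,  1.85974814e-04,
        9.22585255e-03, -6.12338476e-05]), 'eef_pos': array([209.93555321, 588.17474525, 230.56688284]), 'tcp_rot': array([-3.14020502e+00,  2.31708281e-05,  2.79880890e+00]), 'contact_force': array([ 0.20393045, -0.32119911, -0.02239751]), 'wrist_torque': array([ 0.00424869,  0.01378209, -0.0336269 ]), 'grasp_force': 0.0, 'opening': 1.0022969311387495}
top {'fx': 392.9693446610161, 'fy': 392.9693446610161, 'cx': 317.8017751781312, 'cy': 198.3919173346011, 'k1': -0.08424091122234008, 'xyz': array([ 383.39242934,    5.47891803, 1316.82146013]), 'attitude': array([-3.00185665, -0.0109632 , -1.58083269])}
side {'fx': 397.69883362569664, 'fy': 397.69883362569664, 'cx': 309.3491401027122, 'cy': 200.80047639766855, 'k1': -0.01379081029402948, 'xyz': array([ -88.21327902, -799.09989158,  773.63195641]), 'attitude': array([-2.13612745, -0.02462267, -0.66706004])}
```

View pics/top0.png

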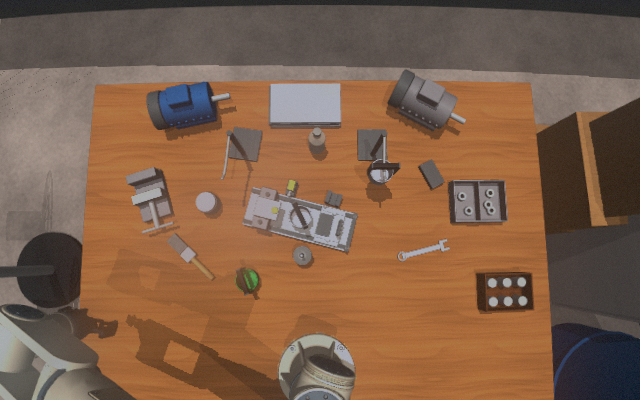

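View pics/side0.png

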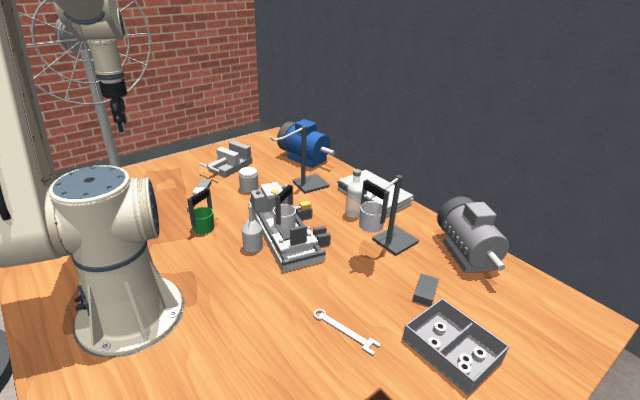

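Top: jig at about (300,218) with the pot at (301,217), push tab on its right, bush to the left; empty hook on the stand near (243,143), used hook near (375,150), bottle (317,140), oil can (302,256). Side view agrees. Next, enlarged crops for measuring.

```bash
cat > h.py <<'E'
import numpy as np, cv2, json
from scipy.spatial.transform import Rotation as R
def ray(f,u,v):
    K=np.array([[f["fx"],0,f["cx"]],[0,f["fy"],f["cy"]],[0,0,1]])
    p=cv2.undistortPoints(np.array([[[u,v]]],float),K,np.array([f["k1"],0,0,0]))[0,0]
    d=R.from_euler("xyz",f["attitude"]).as_matrix()@np.array([p[0],p[1],1]); return np.array(f["xyz"]),d/np.linalg.norm(d)
def onz(f,u,v,z):
    c,d=ray(f,u,v); return (c+d*(z-c[2])/d[2]).round(1)
def tri(a,pa,b,pb):
    c1,d1=ray(a,*pa);c2,d2=ray(b,*pb)
    s=np.linalg.lstsq(np.c_[d1,-d2],c2-c1,rcond=None)[0]
    p,q=c1+d1*s[0],c2+d2*s[1]; return ((p+q)/2).round(1),np.linalg.norm(p-q).round(1)
def proj(f,P):
    K=np.array([[f["fx"],0,f["cx"]],[0,f["fy"],f["cy"]],[0,0,1]])
    M=R.from_euler("xyz",f["attitude"]).as_matrix().T
    return cv2.projectPoints(np.array(P,float).reshape(-1,1,3),cv2.Rodrigues(M)[0],-M@f["xyz"],K,np.array([f["k1"],0,0,0]))[0].reshape(-1,2).round(1)
def cal(n):
    from rig import cams
    return cams.grab_frame(n)
E
python3 - <<'E'
import cv2
def crop(n,x,y,w,h,s,o):
    im=cv2.imread(f"pics/{n}0.png")[y:y+h,x:x+w]; cv2.imwrite(f"pics/{o}.png",cv2.resize(im,None,fx=s,fy=s,interpolation=cv2.INTER_CUBIC))
crop("top",205,120,160,150,5,"c1") if 0 else crop("top",205,122,160,140,4,"c1")
crop("side",230,110,160,160,3.75,"c2")
E
```

```text
(no output)
```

View pics/c1.png

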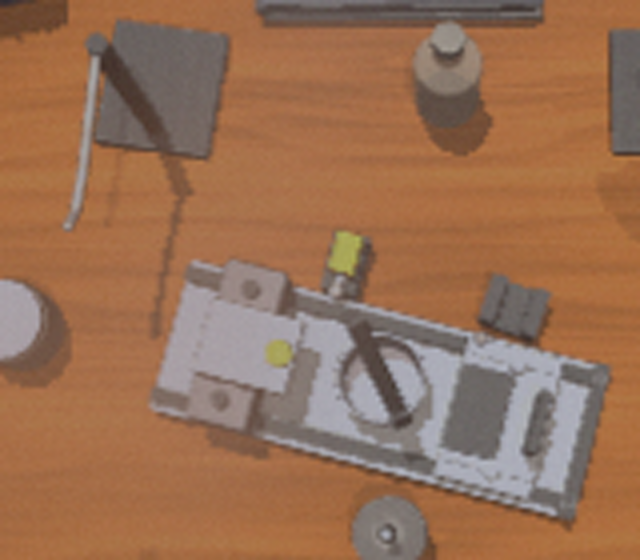

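View pics/c2.png

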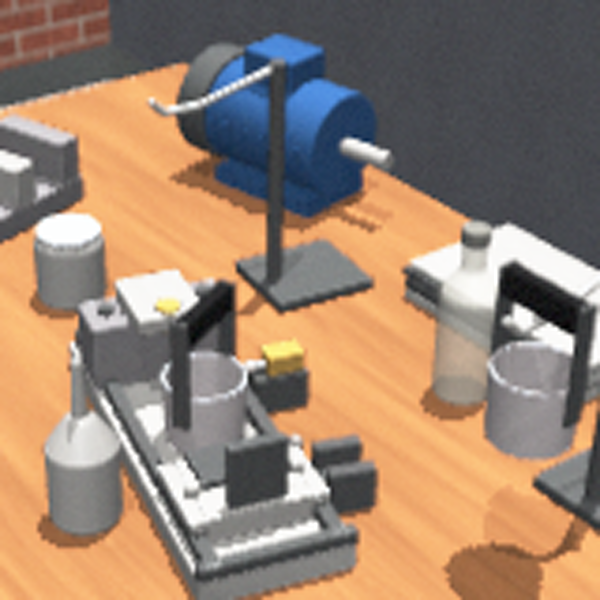

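Crop c1 (px = 205+u/4, 122+v/4): handle bar from (360,325) to (402,420), post top (96,44), hook tip (68,227), bush (278,352), tab (540,422). Crop c2 (px = 230+u/3.75, 110+v/3.75): hook tip (152,103), post top (278,66), bush (168,305).

```bash
cat > cal.py <<'E'
from h import *
T=lambda u,v:(205+u/4-.375,122+v/4-.375)
S=lambda u,v:(230+u/3.75-.37,110+v/3.75-.37)
E
python3 - <<'E'
from cal import *
t=cal("top");s=cal("side")
for f in(t,s): f.pop("color")
import pickle; pickle.dump((t,s),open("cams.pkl","wb"))
P=lambda n,a,z:print(n,onz(t,*T(*a),z))
bp=[onz(t,*T(*a),12)for a in((118,20),(230,37),(208,157),(97,142))]
print("base",bp,"centre",np.mean(bp,0)); print([np.linalg.norm(bp[i]-bp[i-1]) for i in range(4)])
P("posttop",(96,44),245); P("tip",(68,227),228)
print("tri tip",tri(t,T(68,227),s,S(152,103)),"tri post",tri(t,T(96,44),s,S(278,66)))
P("bush",(278,352),110);print(tri(t,T(278,352),s,S(168,305)))
P("bar e1",(360,325),156);P("bar e2",(402,420),156)
P("bar corners",(350,325),156)
print("bar side top ends",onz(s,*S(180,322),156),onz(s,*S(232,286),156))
P("tab",(540,422),107);P("tab ends",(546,392),107);P("tab e",(533,455),107)
P("jig rearR",(608,370),37);P("jig rear L",(570,520),37)
P("plunger",(347,253),56);P("oilcan spout",(388,535),150);P("bottle",(448,42),170)
E
```

```text
base [array([819.8, 276.1,  12. ]), array([803.3, 178.8,  12. ]), array([697.5, 196.2,  12. ]), array([711.6, 291.4,  12. ])] centre [758.05  235.625  12.   ]
[np.float64(109.27639269302398), np.float64(98.68910780830883), np.float64(107.22126654726658), np.float64(96.23850580718717)]
posttop [724.3 243.  245. ]
tip [595.8 263.2 228. ]
tri tip (array([595.6, 262.9, 229.4]), np.float64(0.1)) tri post (array([725.2, 244. , 241.5]), np.float64(0.6))
bush [519.1 125.8 110. ]
(array([518.5, 126.2, 109.4]), np.float64(1.5))
bar e1 [533.6  60.3 156. ]
bar e2 [462.6  29.4 156. ]
bar corners [533.7  67.7 156. ]
bar side top ends [468.5  34.6 156. ] [534.7  56.1 156. ]
tab [463.4 -75.8 107. ]
tab ends [486.6 -80.9 107. ]
tab e [438.1 -70.  107. ]
jig rearR [ 510.1 -137.1   37. ]
jig rear L [ 388.5 -103.5   37. ]
plunger [605.8  75.5  56. ]
oilcan spout [378.4  40.3 150. ]
bottle [747.1  -7.2 170. ]
```

```bash
cat >> cal.py <<'E'
def plan(p,yaw_deg,tool_from=None):
    from rig import r
    s=r.sense(); q=R.from_euler("xyz",s["tcp_rot"]).as_matrix()
    g=R.from_euler("xyz",[np.pi,0,np.deg2rad(yaw_deg)]).as_matrix()
    w=R.from_matrix(q.T@g).as_rotvec()
    print("t",s["clock"].round(2),"tcp",s["eef_pos"].round(1),"rpy",np.rad2deg(s["tcp_rot"]).round(1),"F",s["contact_force"].round(1),"grip",round(float(s["grasp_force"]),1),"open",round(float(s["opening"]),2))
    print("shift m",(q.T@(np.array(p)-s["eef_pos"])/1000).round(4),"turn",w.round(3))
E
python3 - <<'E'
from cal import *
plan((498,45,250),22)
plan((354,316,250),90)
E
```

```text
Traceback (most recent call last):
  File "cal.py", line 9, in plan
    print("t",s["clock"].round(2),"tcp",s["eef_pos"].round(1),"rpy",np.rad2deg(s["tcp_rot"]).round(1),"F",s["contact_force"].round(1),"grip",round(float(s["grasp_force"]),1),"open",round(float(s["opening"]),2))
              ^^^^^^^^^^^^^^^^
AttributeError: 'float' object has no attribute 'round'
```

```bash
sed -i 's/s\["clock"\].round(2)/round(s["clock"],2)/' cal.py
python3 - <<'E'
from cal import *
plan((498,45,250),22)
plan((354,316,250),90)
E
```

```text
t 0.2 tcp [210.  588.4 230.8] rpy [-179.9    0.   160.4] F [-0.  -0.6  0.3] grip 0.0 open 1.0
shift m [-0.4539 -0.415  -0.0188] turn [-0.000e+00  1.000e-03  2.415e+00]
t 0.2 tcp [210.  588.4 230.8] rpy [-179.9    0.   160.4] F [-0.  -0.6  0.3] grip 0.0 open 1.0
shift m [-0.2272 -0.2081 -0.019 ] turn [-1.000e-03  1.000e-03  1.228e+00]
```

>>> {"api": "send_rows", "payload": {"targets": [-0.227,-0.208,-0.02,0,0,1.23,0.2,-0.227,-0.208,-0.02,0,0,1.23,0.2,-0.227,-0.208,-0.02,0,0,1.23,0.2,-0.227,-0.208,-0.02,0,0,1.23,0.2,-0.227,-0.208,-0.02,0,0,1.23,0.2,-0.227,-0.208,-0.02,0,0,1.23,0.2,-0.227,-0.208,-0.02,0,0,1.23,0.2,-0.227,-0.208,-0.02,0,0,1.23,0.2,-0.227,-0.208,-0.02,0,0,1.23,0.2,-0.227,-0.208,-0.02,0,0,1.23,0.2,-0.227,-0.208,-0.02,0,0,1.23,0.2,-0.227,-0.208,-0.02,0,0,1.23,0.2], "grip_force": 60}}

```text
clock: 1.2
eef_pos: [354.0, 316.4, 251.3]
tcp_rot: [-3.142, 0.0, 1.572]
contact_force: [-0.3, -0.2, 0.3]
opening: 0.6
grasp_force: 0.0
```

Run:
```python
from cal import *
plan((498,45,250),22)
```

```text
t 1.2 tcp [354.  316.4 251.3] rpy [-180.     0.    90.1] F [-0.3 -0.2  0.3] grip 0.0 open 0.6
shift m [-0.2715  0.1437  0.0013] turn [-0.     0.     1.188]
```

>>> {"api": "send_rows", "payload": {"targets": [-0.2715,0.1435,0,0,0,1.188,0.2,-0.2715,0.1435,0,0,0,1.188,0.2,-0.2715,0.1435,0,0,0,1.188,0.2,-0.2715,0.1435,0,0,0,1.188,0.2,-0.2715,0.1435,0,0,0,1.188,0.2,-0.2715,0.1435,0,0,0,1.188,0.2,-0.2715,0.1435,0,0,0,1.188,0.2,-0.2715,0.1435,0,0,0,1.188,0.2,-0.2715,0.1435,0,0,0,1.188,0.2,-0.2715,0.1435,0,0,0,1.188,0.2,-0.2715,0.1435,0,0,0,1.188,0.2,-0.2715,0.1435,0,0,0,1.188,0.2]}}

```text
clock: 2.2
eef_pos: [496.9, 44.9, 251.1]
tcp_rot: [-3.141, 0.0, 0.386]
contact_force: [0.7, 0.5, 1.0]
opening: 0.6
grasp_force: 0.0
```

Run:
```python
from cal import *
f=cal("wrist"); cv2.imwrite("pics/w1.png",f.pop("color")); print(f)
import pickle; pickle.dump(f,open("w1.pkl","wb"))
plan((498,45,138),22)
```

```text
{'fx': 275.67610941432145, 'fy': 275.67610941432145, 'cx': 321.39953308937453, 'cy': 199.06866091302604, 'k1': 0.003206152453201362, 'xyz': array([570.38229588,  74.0014472 , 393.04038749]), 'attitude': array([ 2.82521675e+00,  1.12780593e-03, -1.18430922e+00])}
t 2.25 tcp [496.8  45.  251.2] rpy [-180.     0.    22.1] F [-0.2 -0.8 -0.7] grip 0.0 open 0.6
shift m [0.0011 0.0005 0.1132] turn [-0.     0.     0.002]
```

View pics/w1.png

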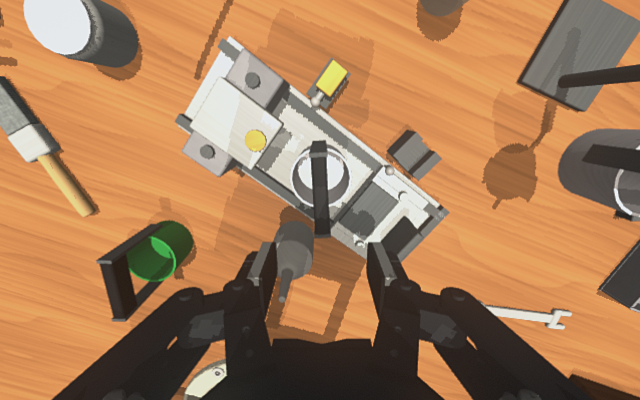

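Wrist view: the bar's top spans about (319,142) to (322,235), midway between the fingers (265 and 378). Refine by mask.

Run:
```python
from cal import *
import pickle
f=pickle.load(open("w1.pkl","rb")); im=cv2.imread("pics/w1.png")
m=(im.max(2)<60).astype(np.uint8)
for y in range(136,244,8):
    x=np.where(m[y,300:345])[0]; print(y,(x.min()+300,x.max()+300) if len(x) else None, im[y,314:330:5].max(1))
for a in((319,142),(322,235),(320.5,188)): print(a,onz(f,*a,156))
# pot rim circle in wrist and top
print("rim L/R",onz(f,293,178,85),onz(f,349,178,85))
```

```text
136 None [223 226 224 133]
144 None [ 71  73  70 198]
152 None [ 89  99 104 156]
160 (np.int64(312), np.int64(312)) [ 72  72  64 235]
168 (np.int64(312), np.int64(325)) [ 70  73  67 234]
176 (np.int64(313), np.int64(325)) [ 65  70  67 236]
184 (np.int64(313), np.int64(326)) [ 58  68  68 237]
192 (np.int64(313), np.int64(313)) [ 60  74  76 125]
200 (np.int64(314), np.int64(327)) [ 57  73  73 124]
208 (np.int64(312), np.int64(327)) [ 54  72  63 143]
216 (np.int64(314), np.int64(328)) [53 62 62 92]
224 (np.int64(315), np.int64(329)) [111  51  49  54]
232 (np.int64(315), np.int64(329)) [74 49 50 47]
240 None [138 142 135 134]
(319, 142) [544.8  66.1 156. ]
(322, 235) [465.5  31.  156. ]
(320.5, 188) [507.7  49.7 156. ]
rim L/R [488.1  76.1  85. ] [512.3  16.6  85. ]
```

Run:
```python
from cal import *
plan((500,46.2,138.5),23.7)
```

```text
t 2.25 tcp [496.8  45.  251.2] rpy [-180.     0.    22.1] F [-0.2 -0.8 -0.7] grip 0.0 open 0.6
shift m [3.400e-03 1.000e-04 1.127e-01] turn [-0.     0.    -0.028]
```

>>> {"api": "send_rows", "payload": {"targets": [0.0034,0,0.025,0,0,-0.028,0.2,0.0034,0,0.055,0,0,-0.028,0.2,0.0034,0,0.085,0,0,-0.028,0.2,0.0034,0,0.105,0,0,-0.028,0.2,0.0034,0,0.1125,0,0,-0.028,0.2,0.0034,0,0.1125,0,0,-0.028,0.2,0.0034,0,0.1125,0,0,-0.028,-0.2,0.0034,0,0.1125,0,0,-0.028,-1,0.0034,0,0.1125,0,0,-0.028,-1,0.0034,0,0.1125,0,0,-0.028,-1,0.0034,0,0.1125,0,0,-0.028,-1,0.0034,0,0.1125,0,0,-0.028,-1], "grip_force": 60}}

```text
clock: 3.25
eef_pos: [501.2, 46.3, 140.3]
tcp_rot: [3.141, -0.003, 0.409]
contact_force: [-1.3, 2.7, 6.6]
opening: 0.146
grasp_force: 60.3
```

Run:
```python
from cal import *
plan((500,46.2,253),23.7)
f=cal("wrist"); a=f["color"]; cv2.imwrite("pics/w2.png",a)
```

```text
t 3.25 tcp [501.2  46.3 140.3] rpy [180.   -0.2  23.4] F [-1.3  2.7  6.6] grip 60.3 open 0.15
shift m [-0.0008 -0.0003 -0.1127] turn [ 0.    -0.003 -0.005]
```

View pics/w2.png

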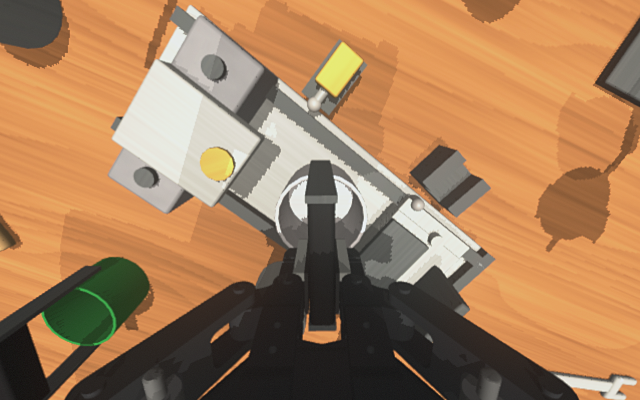

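Bar is clamped (opening 12 mm, 60 N), with the bar between the pads. Lift it.

>>> {"api": "send_rows", "payload": {"targets": [0,0,-0.008,0,0,0,-1,0,0,-0.025,0,0,0,-1,0,0,-0.05,0,0,0,-1,0,0,-0.075,0,0,0,-1,0,0,-0.1,0,0,0,-1,0,0,-0.115,0,0,0,-1,0,0,-0.115,0,0,0,-1]}}

```text
clock: 3.88
eef_pos: [501.7, 45.9, 257.6]
tcp_rot: [3.14, -0.005, 0.409]
contact_force: [0.4, 0.7, -3.9]
opening: 0.148
grasp_force: 58.9
```

Run:
```python
from cal import *
plan((507,276.5,255),81.4)
```

```text
t 3.88 tcp [501.7  45.9 257.6] rpy [179.9  -0.3  23.4] F [ 0.4  0.7 -3.9] grip 58.9 open 0.15
shift m [ 0.0965 -0.2095  0.0027] turn [ 0.005 -0.004 -1.012]
```

>>> {"api": "send_rows", "payload": {"targets": [0.01,-0.02,0,0,0,-0.1,-1,0.02,-0.04,0,0,0,-0.2,-1,0.03,-0.062,0,0,0,-0.3,-1,0.04,-0.085,0.001,0,0,-0.4,-1,0.05,-0.108,0.002,0,0,-0.5,-1,0.06,-0.13,0.002,0,0,-0.6,-1,0.07,-0.15,0.002,0,0,-0.7,-1,0.08,-0.17,0.002,0,0,-0.8,-1,0.088,-0.19,0.0025,0.002,-0.002,-0.9,-1,0.0965,-0.2095,0.0025,0.005,-0.004,-1.012,-1,0.0965,-0.2095,0.0025,0.005,-0.004,-1.012,-1,0.0965,-0.2095,0.0025,0.005,-0.004,-1.012,-1]}}

```text
clock: 4.88
eef_pos: [504.5, 276.9, 249.9]
tcp_rot: [-3.134, 0.003, 1.422]
contact_force: [-0.7, -1.4, -3.3]
opening: 0.144
grasp_force: 59.0
```

Run:
```python
from cal import *
plan((633.5,257.3,255),81.4)
s=cal("side"); cv2.imwrite("pics/s2.png",cv2.resize(s["color"][90:240,200:400],None,fx=3.75,fy=3.75,interpolation=cv2.INTER_CUBIC))
w=cal("wrist"); cv2.imwrite("pics/w3.png",w["color"])
```

```text
t 4.88 tcp [504.5 276.9 249.9] rpy [-1.796e+02  1.000e-01  8.150e+01] F [-0.7 -1.4 -3.3] grip 59.0 open 0.14
shift m [-0.0002  0.1304 -0.0061] turn [-0.008  0.003  0.001]
```

View pics/s2.png

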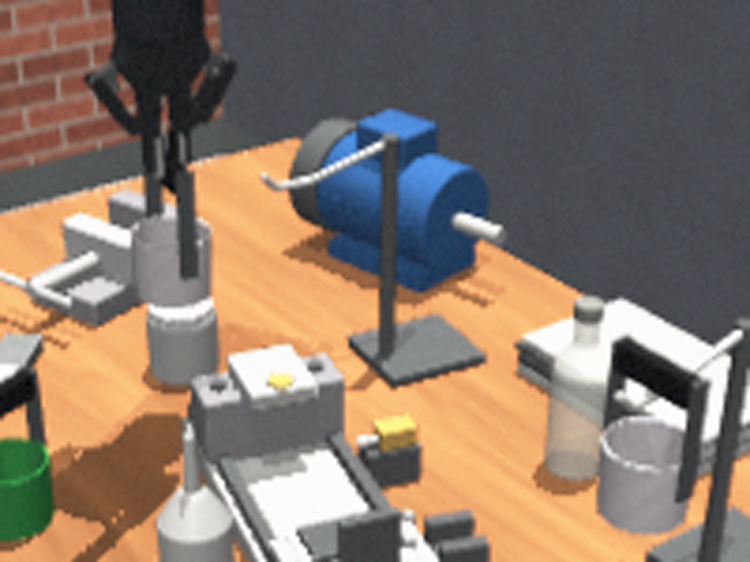

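View pics/w3.png

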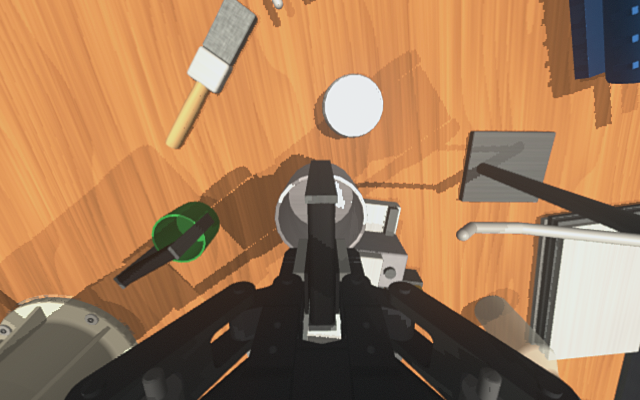

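Side crop: pot hangs upright, level with the hook, tip at crop (268,180). Wrist: hook tip at (465,233), rod running right; cross-check its position.

Run:
```python
from cal import *
import pickle
t,s=pickle.load(open("cams.pkl","rb"))
w=cal("wrist")
print(onz(w,465,233,228),"tri w-top",tri(w,(465,233),t,T(68,227)),"w-side",tri(w,(465,233),s,(200+268/3.75-.37,90+180/3.75-.37)))
plan((633.5,257.3,255),81.4)
# bar ends top in wrist
h=249.9-10.3+26
print("bar near/far top",onz(w,321,203,h),onz(w,322,325,h))
```

```text
[596.8 263.9 228. ] tri w-top (array([596.5, 263.6, 227.5]), np.float64(1.1)) w-side (array([598.4, 262.7, 226.3]), np.float64(1.4))
t 5.03 tcp [504.9 275.5 250.6] rpy [-1.796e+02  1.000e-01  8.130e+01] F [ 0.3  0.5 -3.3] grip 59.0 open 0.15
shift m [ 0.0014  0.1298 -0.0053] turn [-0.007  0.002 -0.002]
bar near/far top [509.9 310.8 265.6] [499.4 238.3 265.6]
```

>>> {"api": "send_rows", "payload": {"targets": [0,0,-0.003,0,0,0,-1,0,0.008,-0.0055,-0.007,0.002,0,-1,0.0005,0.022,-0.0055,-0.007,0.002,0,-1,0.0005,0.036,-0.0055,-0.007,0.002,0,-1,0.001,0.05,-0.0055,-0.007,0.002,0,-1,0.001,0.064,-0.0055,-0.007,0.002,0,-1,0.001,0.078,-0.0055,-0.007,0.002,0,-1,0.001,0.092,-0.0055,-0.007,0.002,0,-1,0.001,0.106,-0.0055,-0.007,0.002,0,-1,0.001,0.118,-0.0055,-0.007,0.002,0,-1,0.001,0.126,-0.0055,-0.007,0.002,0,-1,0.001,0.126,-0.0055,-0.007,0.002,0,-1]}}

```text
clock: 6.03
eef_pos: [632.1, 257.9, 255.6]
tcp_rot: [3.14, -0.001, 1.42]
contact_force: [0.6, 0.5, -2.9]
opening: 0.146
grasp_force: 59.0
```

Run:
```python
from cal import *
plan((630,258,231),81.4)
s=cal("side"); w=cal("wrist")
a=cv2.resize(s["color"][100:230,210:350],(400,371),interpolation=cv2.INTER_CUBIC); b=cv2.resize(w["color"][110:390,170:470],(398,371))
cv2.imwrite("pics/m4.png",np.hstack([a,b]))
```

```text
t 6.03 tcp [632.1 257.9 255.6] rpy [ 1.799e+02 -1.000e-01  8.130e+01] F [ 0.6  0.5 -2.9] grip 59.0 open 0.15
shift m [-0.0003 -0.0022  0.0246] turn [ 0.002 -0.001 -0.001]
```

View pics/m4.png

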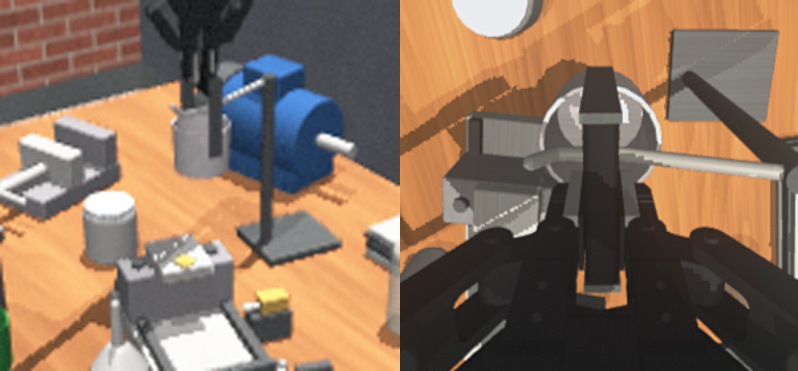

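The rod threads under the bar between the straps with no contact force; lower it.

>>> {"api": "send_rows", "payload": {"targets": [0,0,0.006,0,0,0,-1,0,0,0.012,0,0,0,-1,0,0,0.018,0,0,0,-1,0,0,0.022,0,0,0,-1,0,0,0.024,0,0,0,-1,0,0,0.024,0,0,0,-1]}}

```text
clock: 6.63
eef_pos: [629.6, 258.7, 231.2]
tcp_rot: [-3.141, -0.0, 1.421]
contact_force: [-0.7, -0.5, -3.7]
opening: 0.145
grasp_force: 59.0
```

>>> {"api": "send_rows", "payload": {"targets": [0,0,0.0015,0,0,0,-1,0,0,0.0025,0,0,0,-1,0,0,0.0025,0,0,0,-1]}}

```text
clock: 6.88
eef_pos: [630.3, 258.8, 230.1]
tcp_rot: [3.14, -0.001, 1.421]
contact_force: [-1.5, 0.4, -2.3]
opening: 0.15
grasp_force: 59.4
```

>>> {"api": "send_rows", "payload": {"targets": [0,0,0.001,0,0,0,-1,0,0,0.002,0,0,0,-1,0,0,0.002,0,0,0,-1]}}

```text
clock: 7.13
eef_pos: [630.4, 258.9, 229.8]
tcp_rot: [3.139, -0.002, 1.421]
contact_force: [-4.6, -2.0, 10.6]
opening: 0.148
grasp_force: 61.0
```

Contact with the hook (+13 N). Ease off slightly and open a little.

>>> {"api": "send_rows", "payload": {"targets": [0,0,-0.0015,0,0,0,-1,0,0,-0.0015,0,0,0,-0.6,0,0,-0.0015,0,0,0,-0.5,0,0,-0.0015,0,0,0,-0.4,0,0,-0.0015,0,0,0,-0.35,0,0,-0.0015,0,0,0,-0.35,0,0,-0.0015,0,0,0,-0.35]}}

```text
clock: 7.72
eef_pos: [630.2, 258.7, 228.9]
tcp_rot: [3.141, -0.001, 1.421]
contact_force: [-0.5, -1.0, 0.3]
opening: 0.325
grasp_force: 0.0
```

Run:
```python
from cal import *
plan((630,258,300),81.4)
s=cal("side"); w=cal("wrist")
a=cv2.resize(s["color"][100:230,210:350],(400,371),interpolation=cv2.INTER_CUBIC); b=cv2.resize(w["color"][110:390,170:470],(398,371))
cv2.imwrite("pics/m5.png",np.hstack([a,b]))
```

```text
t 7.72 tcp [630.2 258.7 228.9] rpy [ 1.799e+02 -1.000e-01  8.140e+01] F [-0.5 -1.   0.3] grip 0.0 open 0.33
shift m [-0.0006  0.     -0.0711] turn [ 0.001 -0.001  0.   ]
```

View pics/m5.png

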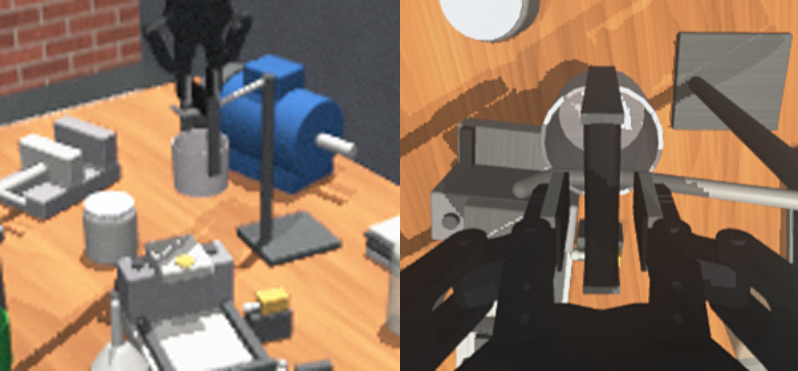

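Gripper is open and clear on both sides; the pot hangs upright on the rod. Lift straight off.

>>> {"api": "send_rows", "payload": {"targets": [0,0,-0.004,0,0,0,-0.35,0,0,-0.01,0,0,0,-0.35,0,0,-0.018,0,0,0,-0.35,0,0,-0.028,0,0,0,-0.35,0,0,-0.045,0,0,0,-0.35,0,0,-0.07,0,0,0,-0.35,0,0,-0.1,0,0,0,-0.35,0,0,-0.11,0,0,0,-0.35]}}

```text
clock: 8.48
eef_pos: [631.5, 259.2, 345.0]
tcp_rot: [3.135, -0.004, 1.421]
contact_force: [-0.4, 0.4, 2.1]
opening: 0.327
grasp_force: 0.0
```

Run:
```python
from cal import *
w=cal("wrist"); im=w["color"]
# dark bar on the hook: dark pixels near the projected bar centre, top at z=246
c=proj(w,[[630,258,246],[635,295,246],[625,222,246]]); print(c)
m=(im.max(2)<90).astype(np.uint8)
n,l,st,ce=cv2.connectedComponentsWithStats(m)
for i in range(1,n):
    if st[i,4]>200: print(st[i],ce[i].round())
g=im[:,:,1].astype(int)
for y in range(int(c[:,1].min())-15,int(c[:,1].max())+25,12): 
    x=np.where(m[y,280:365])[0]; print(y,(x.min()+280,x.max()+280,len(x)) if len(x) else None)
# jig geometry: tab behind-face target
b=np.array([518.9,126.0]);tab=np.array([463.4,-75.8]);d=(b-tab)/np.linalg.norm(b-tab);print("dir",d,"yaw",np.degrees(np.arctan2(-d[0],d[1])),"dist",np.linalg.norm(b-tab))
for k in(-190,-160,-147,-40,-16): print(k,(b+d*(k-78)).round(1))
p=b+d*(-175-78); plan((p[0],p[1],338),-15.4+90)
```

```text
[[319.6 201.2]
 [318.9 160.9]
 [320.2 237.1]]
[222   0  51  27 357] [246.  11.]
[422   0  25  89 498] [434.  43.]
[ 432    0   37   93 1337] [450.  44.]
[491   0  53  33 693] [505.  15.]
[   55     0   585   400 62691] [424. 306.]
[156  39  30  60 232] [171.  67.]
[362 155  61  50 768] [392. 176.]
[ 312  163   16   75 1070] [319. 200.]
[ 225  181   83   47 1405] [263. 212.]
[  70  188   96   63 2196] [127. 216.]
[  0 280  21  27 295] [  9. 292.]
[301 300  22  18 254] [312. 308.]
[   0  315   81   85 2918] [ 35. 358.]
145 (np.int64(314), np.int64(363), 13)
157 (np.int64(326), np.int64(362), 3)
169 (np.int64(313), np.int64(363), 16)
181 (np.int64(297), np.int64(361), 17)
193 (np.int64(313), np.int64(326), 14)
205 (np.int64(312), np.int64(327), 16)
217 (np.int64(280), np.int64(326), 41)
229 (np.int64(283), np.int64(326), 15)
241 (np.int64(285), np.int64(350), 16)
253 (np.int64(280), np.int64(364), 27)
dir [0.26517869 0.96419928] yaw -15.377571047950932 dist 209.29283313099856
-190 [ 447.8 -132.4]
-160 [ 455.8 -103.5]
-147 [459.2 -90.9]
-40 [487.6  12.2]
-16 [494.   35.4]
t 8.53 tcp [631.8 259.3 345.5] rpy [179.5  -0.3  81.4] F [0.2 0.6 1.2] grip 0.0 open 0.33
shift m [-0.4    -0.1217  0.0045] turn [ 0.008 -0.006  0.119]
```

Bar blob centre (319,200) agrees with the hung-bar prediction (319.6,201.2), so the pot stayed. Next, go above the spot behind the push tab.

>>> {"api": "send_rows", "payload": {"targets": [-0.03,-0.01,0,0,0,0,-0.35,-0.07,-0.022,0,0,0,0.02,-1,-0.11,-0.034,0,0,0,0.04,-1,-0.15,-0.046,0,0,0,0.06,-1,-0.19,-0.058,0,0,0,0.08,-1,-0.23,-0.07,0,0,0,0.1,-1,-0.27,-0.082,0,0,0,0.119,-1,-0.31,-0.094,0.004,0,0,0.119,-1,-0.345,-0.106,0.004,0.008,-0.006,0.119,-1,-0.375,-0.115,0.004,0.008,-0.006,0.119,-1,-0.39,-0.12,0.004,0.008,-0.006,0.119,-1,-0.39,-0.12,0.004,0.008,-0.006,0.119,-1]}}

```text
clock: 9.53
eef_pos: [451.4, -111.4, 334.3]
tcp_rot: [-3.134, 0.006, 1.299]
contact_force: [-0.2, -0.0, 0.8]
opening: -0.001
grasp_force: 0.0
```

Run:
```python
from cal import *
b=np.array([518.9,126.0]);d=np.array([.2652,.9642])
p=b+d*(-165-78); plan((p[0],p[1],82),74.6)
w=cal("wrist"); im=w["color"]; cv2.imwrite("pics/w6.png",im)
P=lambda y,x,z:[*(b+d*(y-78)+np.array([d[1],-d[0]])*x),z]
c=proj(w,[P(-131,0,107),P(-131,25,107),P(-131,-25,107),P(78,0,110)]); print(c)
u,v=c[0].astype(int); print(im[v-18:v+19:2,u-40:u+41:4].max(2))
h=cv2.cvtColor(im,cv2.COLOR_BGR2HSV); y=np.argwhere((h[...,1]>120)&(h[...,2]>150)&(abs(h[...,0].astype(int)-25)<4)); 
k=[q for q in y if abs(q[1]-c[3,0])<25 and abs(q[0]-c[3,1])<25]; print("bush px",np.mean(k,0)[::-1] if k else None)
```

```text
t 9.53 tcp [ 451.4 -111.4  334.3] rpy [-179.6    0.4   74.4] F [-0.2 -0.   0.8] grip 0.0 open -0.0
shift m [0.0054 0.0039 0.2522] turn [-0.007  0.006 -0.003]
[[324.5 140.7]
 [343.5 140.7]
 [305.5 140.8]
 [324.6 -58.6]]
[[222 227 231 228 233 234 241 240 239 240 240 235 233 235 235 236 200 239
  235 235 220]
 [140 228 212 232 232 232 232 232 233 233 233 232 232 232 233 234 238 194
  234 235 216]
 [220 226 227 227 227 228 228 229 230 231 230 231 231 232 232 232 233 231
  235 236 197]
 [217 228 229 231 231 231 231 232 232 231 232 232 232 232 232 233 235 234
  235 236 200]
 [215 231 231 232 232 232 232 232 232 232 233 233 233 234 234 235 235 233
  235 236 195]
 [207 230 230 232 231 231 234 237 237 236 236 236 236 236 234 232 234 232
  235 236 182]
 [204 228 229 229 230 232 162 128 129 130 131 131 130 131 223 232 233 232
  235 236 181]
 [191 229 230 231 232 237  63  69  69  69  69  68  70  70  81 234 234 233
  233 236 177]
 [203 231 231 231 233 142 100 101 102 105 104 106 108 106 106 235 233 234
  234 236 187]
 [200 229 229 227 226 136 126 127 128 130 130 129 131 130 131 236 233 231
  235 235 198]
 [216 230 232 228 231 136 120 122 123 125 126 123 124 126 125 238 235 236
  240 237 183]
 [198 144 142 210 174 164 107 113 108 106 114 113 124 122 124 211 224 115
  118 153 188]
 [183 138 141 236 238 220 222 243 216 225 221 220 244 243 240 238 238 123
  143 161 229]
 [177 139 140 235 237 238 238 237 237 236 237 237 237 237 235 236 237 117
  142 181 218]
 [158 136 142 234 236 237 236 236 235 235 236 236 237 236 235 236 237 117
  141 181 231]
 [156 138 141 234 236 236 236 236 236 235 236 236 236 237 235 237 237  98
  142 182 226]
 [143 142 142 233 237 237 237 236 236 235 237 236 236 237 235 236 237  99
  141 192 217]
 [152 137 142 202 238 238 238 237 238 237 239 238 238 238 237 238 240 100
  142 205 214]
 [178 144 142 166 211 210 209 209 208 219 220 223 214 218 203 210 211  92
  141 182 201]]
bush px None
```

Tab appears at columns 305–342, just as predicted. Descend behind it.

>>> {"api": "send_rows", "payload": {"targets": [0.005,0.004,0.025,-0.007,0.006,-0.003,-1,0.005,0.004,0.06,-0.007,0.006,-0.003,-1,0.005,0.004,0.095,-0.007,0.006,-0.003,-1,0.005,0.004,0.13,-0.007,0.006,-0.003,-1,0.005,0.004,0.165,-0.007,0.006,-0.003,-1,0.005,0.004,0.195,-0.007,0.006,-0.003,-1,0.005,0.004,0.22,-0.007,0.006,-0.003,-1,0.005,0.004,0.24,-0.007,0.006,-0.003,-1,0.005,0.004,0.25,-0.007,0.006,-0.003,-1,0.005,0.004,0.25,-0.007,0.006,-0.003,-1]}}

```text
clock: 10.42
eef_pos: [455.2, -104.9, 82.5]
tcp_rot: [-3.138, -0.001, 1.306]
contact_force: [-1.1, 0.3, 0.1]
opening: -0.003
grasp_force: 0.0
```

```bash
cat >> cal.py <<'E'
b=np.array([518.9,126.0]);d=np.array([.2652,.9642])
def jy():
    from rig import r
    e=r.sense()["eef_pos"][:2]-b; print("jig y",(e@d+78).round(1),"jig x",(e@np.array([d[1],-d[0]])).round(1))
E
python3 - <<'E'
from cal import *
p=b+d*(-40-78); plan((p[0],p[1],82),74.6); jy()
E
```

```text
t 10.42 tcp [ 455.2 -104.9   82.5] rpy [-179.8   -0.    74.8] F [-1.1  0.3  0.1] grip 0.0 open -0.0
shift m [0.1216 0.0006 0.0005] turn [-0.004 -0.001  0.004]
jig y -161.6 jig x -0.2
```

>>> {"api": "send_rows", "payload": {"targets": [0.004,0,0,0,0,0,-1,0.009,0,0,0,0,0,-1,0.014,0,0,0,0,0,-1,0.02,0,0,0,0,0,-1,0.028,0,0,0,0,0,-1,0.037,0,0,0,0,0,-1,0.047,0,0,0,0,0,-1,0.057,0,0,0,0,0,-1,0.067,0,0,0,0,0,-1,0.077,0,0,0,0,0,-1,0.086,0,0,0,0,0,-1,0.094,0,0,0,0,0,-1]}}

```text
clock: 11.42
eef_pos: [481.1, -14.4, 84.5]
tcp_rot: [-3.142, -0.001, 1.305]
contact_force: [0.2, -1.4, 1.7]
opening: 0.002
grasp_force: 1.2
```

Run:
```python
from cal import *
p=b+d*(-16-78); plan((p[0],p[1],82),74.6); jy()
```

```text
t 11.42 tcp [481.1 -14.4  84.5] rpy [-180.    -0.    74.8] F [ 0.2 -1.4  1.7] grip 1.2 open 0.0
shift m [ 0.0513 -0.0007  0.0025] turn [-0.    -0.001  0.003]
jig y -67.3 jig x 0.8
```

>>> {"api": "send_rows", "payload": {"targets": [0.004,0,0,0,0,0,-1,0.01,0,0,0,0,0,-1,0.016,0,0,0,0,0,-1,0.022,0,0,0,0,0,-1,0.027,0,0,0,0,0,-1,0.031,0,0,0,0,0,-1,0.034,0,0,0,0,0,-1,0.037,0,0,0,0,0,-1,0.04,0,0,0,0,0,-1,0.042,0,0,0,0,0,-1,0.044,0,0,0,0,0,-1,0.044,0,0,0,0,0,-1]}}

```text
clock: 12.42
eef_pos: [492.1, 26.2, 84.5]
tcp_rot: [-3.141, 0.001, 1.305]
contact_force: [-0.5, -2.5, -1.4]
opening: -0.001
grasp_force: 1.4
```

Run:
```python
from cal import *
p=b+d*(-16-78); plan((p[0],p[1],82),74.6); jy()
```

```text
t 12.42 tcp [492.1  26.2  84.5] rpy [-180.     0.    74.8] F [-0.5 -2.5 -1.4] grip 1.4 open -0.0
shift m [ 0.0093 -0.0006  0.0025] turn [-0.     0.001  0.003]
jig y -25.3 jig x 0.6
```

>>> {"api": "send_rows", "payload": {"targets": [0.002,0,0,0,0,0,-1,0.004,0,0,0,0,0,-1,0.006,0,0,0,0,0,-1,0.006,0,0,0,0,0,-1]}}

```text
clock: 12.75
eef_pos: [494.1, 32.9, 84.5]
tcp_rot: [3.142, -0.001, 1.304]
contact_force: [0.0, 0.4, 0.2]
opening: 0.0
grasp_force: 0.0
```

>>> {"api": "send_rows", "payload": {"targets": [0.002,0,0,0,0,0,-1,0.003,0,0,0,0,0,-1,0.003,0,0,0,0,0,-1]}}

```text
clock: 13.0
eef_pos: [494.7, 35.0, 84.6]
tcp_rot: [3.142, 0.001, 1.306]
contact_force: [-0.9, -9.1, 2.6]
opening: -0.004
grasp_force: 4.2
```

Run:
```python
from cal import *
p=b+d*(-10-78); plan((p[0],p[1],82),74.6); jy()
```

```text
t 13.0 tcp [494.7  35.   84.6] rpy [1.80e+02 1.00e-01 7.48e+01] F [-0.9 -9.1  2.6] grip 4.2 open -0.0
shift m [ 0.0062 -0.0008  0.0026] turn [0.    0.001 0.004]
jig y -16.2 jig x 0.8
```

>>> {"api": "send_rows", "payload": {"targets": [0.001,0,0,0,0,0,-1,0.0015,0,0,0,0,0,-1,0.0015,0,0,0,0,0,-1]}}

```text
clock: 13.25
eef_pos: [494.7, 35.1, 84.6]
tcp_rot: [-3.141, 0.003, 1.306]
contact_force: [-1.9, -17.6, 4.2]
opening: 0.002
grasp_force: 9.0
```

Run:
```python
from cal import *
plan((0,0,0),74.6); jy()
```

```text
t 13.25 tcp [494.7  35.1  84.6] rpy [-180.     0.2   74.9] F [ -1.9 -17.6   4.2] grip 9.0 open 0.0
shift m [-0.1629 -0.4684  0.0852] turn [-0.     0.003  0.004]
jig y -16.0 jig x 0.8
```

The force climbs with no further motion, at the predicted home position. Back off, rise and check both parts.

>>> {"api": "send_rows", "payload": {"targets": [-0.004,0,0,0,0,0,-1,-0.012,0,0,0,0,0,-1,-0.025,0,-0.01,0,0,0,-1,-0.03,0,-0.04,0,0,0,-1,-0.035,0,-0.08,0,0,0,-1,-0.04,0,-0.12,0,0,0,-1,-0.06,0,-0.16,0,0,0,-1,-0.08,0,-0.2,0,0,0,-1,-0.1,0,-0.24,0,0,0,-1,-0.12,0,-0.25,0,0,0,-1,-0.12,0,-0.25,0,0,0,-1,-0.12,0,-0.25,0,0,0,-1]}}

```text
clock: 14.25
eef_pos: [463.9, -79.5, 335.5]
tcp_rot: [3.139, -0.002, 1.303]
contact_force: [0.1, 0.2, -0.5]
opening: 0.0
grasp_force: 0.0
```

Run:
```python
from cal import *
import pickle
plan((0,0,0),74.6); jy()
P=lambda y,x,z:[*(b+d*(y-78)+np.array([d[1],-d[0]])*x),z]
w=cal("wrist"); im=w["color"].max(2); cv2.imwrite("pics/w7.png",w["color"])
for Y in range(-30,20,3):
    px=proj(w,[P(Y,x,107) for x in(-15,-8,8,15)]).round().astype(int)
    print("wrist y",Y,[int(im[v,u]) if 0<=v<400 and 0<=u<640 else None for u,v in px])
t=cal("top"); n=t["color"]; o=cv2.imread("pics/top0.png")
c=proj(t,[[630,258,246],[635,295,246],[625,222,246]]); print("bar pred top",c)
df=(np.abs(n.astype(int)-o).max(2)>50).astype(np.uint8)
k,l,st,ce=cv2.connectedComponentsWithStats(df)
for i in range(1,k):
    if st[i,4]>15: print(st[i],ce[i].round())
m=(n.max(2)<75)[int(c[0,1])-20:int(c[0,1])+20,int(c[0,0])-25:int(c[0,0])+25]
q=np.argwhere(m); print("dark centre",q.mean(0)[::-1]+[int(c[0,0])-25,int(c[0,1])-20] if len(q) else None,len(q))
```

```text
t 14.25 tcp [463.9 -79.5 335.5] rpy [ 1.798e+02 -1.000e-01  7.460e+01] F [ 0.1  0.2 -0.5] grip 0.0 open 0.0
shift m [-0.0467 -0.4694  0.3341] turn [ 0.003 -0.002  0.001]
jig y -134.7 jig x 1.5
wrist y -30 [236, 235, 236, 235]
wrist y -27 [237, 236, 237, 235]
wrist y -24 [174, 169, 224, 238]
wrist y -21 [177, 176, 179, 176]
wrist y -18 [83, 86, 85, 86]
wrist y -15 [143, 143, 143, 141]
wrist y -12 [84, 86, 86, 84]
wrist y -9 [65, 65, 66, 66]
wrist y -6 [95, 95, 95, 95]
wrist y -3 [124, 125, 132, 131]
wrist y 0 [123, 128, 127, 126]
wrist y 3 [199, 198, 195, 160]
wrist y 6 [239, 236, 238, 238]
wrist y 9 [237, 237, 237, 237]
wrist y 12 [227, 226, 246, 245]
wrist y 15 [121, 121, 120, 120]
wrist y 18 [141, 141, 143, 143]
bar pred top [[222.3 165.1]
 [209.3 163.5]
 [235.1 166.7]]
[209 159  36  26 531] [228. 171.]
[  308   171   102   229 13999] [362. 284.]
[280 198  26  29 327] [291. 209.]
[321 203   6  11  33] [324. 209.]
[303 209  10  27 107] [307. 224.]
[336 210   8  16  43] [339. 217.]
[315 213   9  22 104] [319. 226.]
[324 215  11  22 142] [328. 225.]
[296 218   6  10  36] [298. 223.]
[275 225  23  11  82] [285. 231.]
[314 236   9   7  32] [318. 239.]
[   0  304   74   57 1047] [ 36. 326.]
[  77  308   59   92 2118] [ 96. 360.]
[  0 325  12  36 209] [  4. 340.]
[309 335   9  12  74] [313. 340.]
[ 162  338   85   62 1937] [212. 371.]
[146 356  17  10  54] [154. 361.]
[ 51 359  12  10  34] [ 58. 364.]
[157 361  17   9  42] [164. 364.]
[248 360  43  21 438] [273. 369.]
[ 23 362  16  16 107] [ 30. 370.]
[ 75 364   7   5  26] [ 78. 365.]
[ 37 370  29  30 158] [ 50. 384.]
[  0 379   7   8  17] [  4. 382.]
[ 10 378  26  22 224] [ 25. 392.]
[303 385  43  15 117] [324. 390.]
[ 78 387   9  13  64] [ 81. 395.]
[292 386   6   7  19] [295. 389.]
[305 391  33   9 222] [320. 396.]
[294 392  12   8  33] [298. 396.]
dark centre [235.28571429 149.57142857] 7
```

The tab now sits at jig y ≈ -1 mm, which means the carriage is home. The top view shows the change at the hook where the pot should be, with no changed blobs at the bystanders. Handing in.

```bash
python3 -c "
from rig import r
print(r.sign_off())"
```

```text
the job is handed in; nothing more can be done
None
```

The job is handed in, with no verdict returned: the pot hangs by its handle on the empty hook, let go, the carriage measures home past its detent, and the top camera showed none of the loose things moved.

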